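# Load a cured resin disc into its round die and start the press cycle

### The job

Slide the big black resin disc across the loading plate, without lifting it, into the die whose cavity has its outline, until it lies flat and flush at the bottom of the cavity. Only then press the small key on the control box all the way down and let it go, and after that the large key likewise, one key at a time. Leave the other loose things where they are.

Things in the scene. Friction and masses are not known exactly. Their poses are not given: they have to be found in the camera images.
- bed: fixed grey die bed 290 x 250 mm (x, y): near half (x -128 to 1 mm) the bare aluminium loading plate, far half two steel die blocks side by side; all their tops form one flat surface 30 mm above the table. Two rods at the far side are for looks only. Origin: centre of the underside; x runs from loading plate to dies, y across the dies, z up
- disc: round black resin disc, 90 mm in diameter, 12 mm thick, about 90 g, loose on the loading plate; too wide for the fingers to span. Origin: centre of its underside; z is its axis
- die_round: steel die block 122 x 122 x 20 mm on the bed, with a round cavity 93 mm in diameter and 12 mm deep in the middle of its top (edge broken by 1.5 mm), just fitting the disc. It may be the left or the right one. Origin: centre of the block's underside, 20 mm below its top; the cavity's floor is 8 mm above the origin; axes as the bed's
- die_square: the other steel die block, same size, with a square cavity 75 x 75 mm, 12 mm deep; the disc does not go in. Origin: centre of its underside, axes as the bed's
- console: fixed control box, white with a metal top panel, 110 x 170 mm (x, y), 46.5 mm high, with two white round keys side by side on top, each in a black housing, 80 mm apart along the box's y. Origin: centre of the underside
- key_small (a joint): travel of the small key (20 mm in diameter): 0 up, 0.006 m fully down; a spring brings it up again; about 4.5 N presses it fully down
- key_small_top (a point): centre of the small key's top face (moves with the key)
- key_large (a joint): travel of the large key (38 mm in diameter): 0 up, 0.006 m fully down; a spring brings it up again; about 4.5 N presses it fully down
- key_large_top (a point): centre of the large key's top face (moves with the key)
- blank_square: bystander: square black resin blank 71 x 71 x 12 mm on the table. Origin: centre of its underside
- mould: bystander: white plastic ring mould, 72 mm outside diameter, 28 mm high. Origin: centre of its underside
- cup: bystander: clear plastic cup, 90 mm in diameter at the rim, 100 mm high. Origin: centre of its underside
There are look-alikes about, which are no part of the job. Leave any green or pink look-alike of the disc alone.

How it is judged:
By the outcome, as a careful person would: the job done as asked, in the order asked, and still so for the second after the job is handed in, with the robot touching nothing.
It also fails if it takes over 50 s, if anything falls off the work surface, if the arm or the gripper's body presses on something with over 40 N, if the wrist force passes 120 N, or if a joint passes its speed limit or range.

### The arm

A 6-joint arm with a two-finger parallel gripper is mounted at the origin on the work surface. World frame = base frame: x ahead of the robot, y to its left, z up, the work surface at z = 0. Lengths are in m, angles in rad, forces in N, time in s.
With the tool pointing down it reaches from about 0.325 to 0.775 m from the base axis. Payload 5.5 kg.
Tool frame: the origin (TCP) lies at the very end of the fingers, on their centre line; the grasp point (between the pads) lies 19 mm behind it; z points along the fingers, y is the line along which they close (so a half turn about z gives the same grasp; the last joint's range is limited). The gripper opens to 85 mm and grips with 20 to 120 N. Pads are 22 mm wide; open, the fingers measure 114 mm over their backs; the gripper's body (76 mm by 85 mm) begins 54 mm behind the grasp point. The pads swing forward as they close: fully open they stand 13 mm farther back than shut.
Start: joints at [1.272, 0.091, 1.231, -0, 1.82, -0.057], TCP at [0.144, 0.583, 0.231] pointing down, gripper open.
Joint ranges: [-2.87, 2.87], [-0.86, 2.18], [0.17, 2.46], [-1.51, 4.65], [0.06, 2.69], [-2.65, 2.65]. Speed limits (rad/s): [2.57, 2.57, 3.01, 3.14, 3.14, 3.14].

### API

Orientations are given as a 3x3 rotation matrix whose columns are the frame's x, y, z axes.
In Python, from rig import * gives the robot as it stands. The module is installed in compiled form; this text tells all that it offers.
- The arm moves only by the tool move_arm, never from a script. Its argument "commands" is one flat list of numbers, 7 for each row, row after row: the shift along the tool's x, y, z in mm, then the turn, a rotation vector about the tool's x, y, z in rad, then the opening, from 0 (shut) to 1 (fully open). A call has 1 to 5 rows; each row is the pose to reach, as a shift and turn from the pose commanded when the call began, along the tool's axes at that moment; what a row does not reach only later rows make up. A row lasts 1/8 s, in which the tool goes at most 62.5 mm and 10.7 degrees, less where a joint would pass 70% of its speed; a pose out of reach is approached as far as the arm can. A call with a gripper value outside its range is refused whole. The fingers move at their own pace and stop on an object; "newtons" is the grip in N (left out, the last holds). Time passes only in rows, so rows that repeat a pose let the fingers close. It gives the time, the measured TCP pose, the force, the opening and the grip force at its end, in the units of the state.
- read_state(): the state, without advancing time (a new reading comes with each control period).
- read_camera(name): name is "side" or "top" or "wrist"; returns the picture (384x512x3 uint8, red, green, blue); there is no depth.
- camera_info(name): a dict with "fx", "fy", "cx", "cy" (pixels), "R" (3x3) and "t" (3): a world point X has camera coordinates R X + t. Camera axes: x right, y down, z forward; pixel columns grow to the right and rows downward; lengths in m; the calibration is good to about 2 mm. A picture is of the moment at which its call begins: read the wrist's pose just before it. camera_info takes no time and is no camera call; for the wrist camera it gives the pose at the moment of the call.
- hand_in(): hands the job in; it is judged then, once.
Trained networks look in the newest picture that a camera, given by its name, has taken for a name from the list of things; names that differ only in an ending like _2 or _b are one class to them, and where a whole thing is asked for, a point or a joint stands for the part that bears it (a point fixed in the world has none). Each returns a list of dicts, best first, with "p" (0 to 1); they miss things now and then, are a little off and sometimes report something else, mostly with a low value. They report only what shows in the picture. A call takes as long as a camera call. They do not tell look-alikes from the thing itself.
- look_for(thing, camera): "rect" ([left, top, width, height] as shares, 0 to 1, of the picture: columns of its width, rows of its height, round what is visible of it).
- masks_of(thing, camera): "region" (384x512 bool, what is visible of it) and "rect" ([left, top, width, height] as shares, 0 to 1, of the picture: columns of its width, rows of its height, round what is visible of it).
The state is a dict: "clock": time; "q": joint angles; "qvel": joint speeds; "joint_efforts": joint torques, N m; "ee_pos": TCP position; "eef_rot": TCP orientation; "wrist_force": force on the tool from outside, world axes, zero at the start; "moment": the same for the moment, N m; "opening": finger opening in m; "grasp_force": force on a finger pad.
Only numpy, scipy, OpenCV 4.12 (cv2) and the standard library are available. Lean on these libraries where they do the work, as an engineer would, in place of code of your own. Each camera call takes 0.05 s, during which the arm holds its last target. There are 200 camera calls.

## Working session

There is one attempt and no reset: what is moved stays moved. The work goes in short steps, Python scripts to look and compute and a tool call to move; the robot and the scene stay as the last step left them, time stands still between calls to the robot, and variables do not carry over. Pictures are saved under pics/ and viewed, at most 13 in all, crops included, and the job is handed in when it is done.

Besides the shell and the picture viewer there is one more tool, called after ">>>" as name(argument=value, ...) on one line, values as JSON. move_arm: Moves the arm, as the interface text tells. Its arguments: {"type":"object","properties":{"commands":{"type":"array"},"newtons":{"type":"number"}},"required":["commands"]}

```bash
mkdir -p pics; cat > h.py <<'E'
from rig import *
import numpy as np, cv2
def snap(c,n):
    im=read_camera(c); cv2.imwrite(f'pics/{n}.png',im[:,:,::-1]); return im
def ray(c,uv,z,info=None):
    i=info or camera_info(c); R=np.array(i['R']);t=np.array(i['t'])
    o=-R.T@t; d=R.T@np.array([(uv[0]-i['cx'])/i['fx'],(uv[1]-i['cy'])/i['fy'],1.])
    return o+d*(z-o[2])/d[2]
def tool(p):
    s=read_state(); return np.array(s['eef_rot']).T@(np.array(p)-np.array(s['ee_pos']))*1000
E
python3 - <<'E'
from h import *
a=snap('top','t0'); b=snap('side','s0')
cv2.imwrite('pics/ts.png',np.vstack([a,b])[:,:,::-1])
s=read_state(); print(s['clock'],np.round(s['eef_rot'],3),s['opening'])
for n in ['disc','die_round','die_square','key_small_top','key_large_top','console','bed']:
    for d in masks_of(n,'top')[:3]:
        r=np.array(d['rect'])*[512,384,512,384]; m=d['region']; ys,xs=np.nonzero(m)
        z={'disc':.042,'key_small_top':.06,'key_large_top':.06,'console':.046}.get(n,.03)
        print(n,round(d['p'],2),np.round(r),np.round(ray('top',r[:2]+r[2:]/2,z),3),np.round(read_camera.__self__ if 0 else a[m].mean(0)))
E
```

```text
0.1 [[-0.971  0.239 -0.001]
 [ 0.239  0.971 -0.002]
 [ 0.    -0.002 -1.   ]] 0.08520646697549057
disc 0.97 [213. 240.  29.  35.] [0.319 0.141 0.042] [208. 117. 138.]
disc 0.9 [267. 180.  30.  32.] [ 0.49  -0.012  0.042] [36. 36. 36.]
disc 0.71 [359. 235.  32.  32.] [ 0.336 -0.275  0.042] [ 56. 128.  65.]
die_round 0.58 [250. 128.  54.  44.] [0.624 0.001 0.03 ] [130. 128. 125.]
die_round 0.26 [143. 182.  70.  49.] [0.464 0.285 0.03 ] [163. 162. 154.]
die_square 0.69 [295. 134.  46.  52.] [ 0.596 -0.116  0.03 ] [137. 134. 131.]
key_small_top 0.4 [158. 210.   8.   2.] [0.448 0.323 0.06 ] [185. 184. 173.]
key_large_top 0.45 [184. 194.  15.  10.] [0.484 0.243 0.06 ] [189. 187. 176.]
console 0.73 [144. 181.  68.  51.] [0.464 0.283 0.046] [162. 160. 152.]
bed 0.97 [244.  74. 101. 157.] [ 0.618 -0.048  0.03 ] [149. 152. 146.]
```

View pics/t0.png

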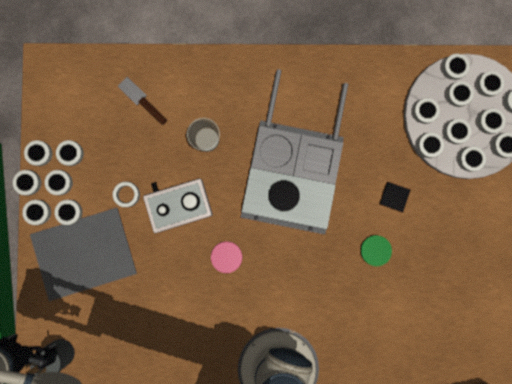

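View pics/s0.png

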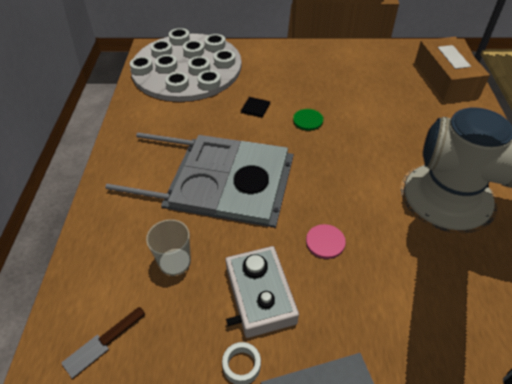

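The top view shows the black disc on the loading plate at (283,196). The round die is on the left at (277,151) and the square die on the right at (318,160). On the console, the small key is at (162,210) and the large key at (190,201). I'm moving over the bed for a closer look.

```bash
python3 - <<'E'
from h import *
i=camera_info('wrist'); R=np.array(i['R']);o=-R.T@np.array(i['t']);s=read_state();E=np.array(s['eef_rot'])
print('cam in tool',np.round(E.T@(o-s['ee_pos']),3),'\n',np.round(R@E,2),i['fx'])
print(np.round(tool([.53,-.03,.25])))
E
```

```text
cam in tool [ 0.073 -0.    -0.143] 
 [[-0.    1.    0.  ]
 [-0.96  0.   -0.29]
 [-0.29 -0.    0.96]] 265.69262459488846
[-522. -502.  -19.]
```

>>> move_arm(commands=[-62,-58,-3,0,0,0,0.5,-120,-115,-5,0,0,0,0.5,-180,-172,-8,0,0,0,0.5,-240,-230,-10,0,0,0,0.5,-290,-278,-12,0,0,0,0.5])

```text
clock: 1.08
ee_pos: [0.3116, 0.317, 0.241]
eef_rot: [[-0.971, 0.239, 0.001], [0.239, 0.971, 0.001], [-0.001, 0.001, -1.0]]
wrist_force: [1.2, 0.4, -0.6]
opening: 0.043
grasp_force: 0.0
```

>>> move_arm(commands=[-60,-58,-3,0,0,0,0.5,-120,-115,-5,0,0,0,0.5,-180,-172,-8,0,0,0,0.5,-240,-230,-10,0,0,0,0.5,-285,-285,-10,0,0,0,0.5])

```text
clock: 1.7
ee_pos: [0.476, 0.0512, 0.2498]
eef_rot: [[-0.971, 0.24, 0.001], [0.24, 0.971, 0.0], [-0.001, 0.001, -1.0]]
wrist_force: [0.8, 1.5, -0.2]
opening: 0.0429
grasp_force: 0.0
```

>>> move_arm(commands=[-50,-35,0,0,0,0,0.5,-50,-35,0,0,0,0,0.5])

```text
clock: 1.95
ee_pos: [0.5167, 0.0039, 0.2477]
eef_rot: [[-0.97, 0.245, -0.003], [0.245, 0.97, -0.001], [0.002, -0.001, -1.0]]
wrist_force: [0.3, -0.0, -0.4]
opening: 0.0426
grasp_force: 0.0
```

```bash
python3 - <<'E'
from h import *
s=read_state(); print(s['clock'],np.round(s['ee_pos'],3),np.round(s['eef_rot'],3).tolist(),s['opening'],np.abs(s['qvel']).max())
snap('wrist','w0')
for n in ['disc','die_round','die_square','bed']:
    for d in masks_of(n,'wrist')[:2]:
        c,_=max(((c,cv2.contourArea(c)) for c in cv2.findContours(d['region'].astype(np.uint8),0,2)[0]),key=lambda k:k[1])
        z=.042 if n=='disc' else .03
        P=np.array([ray('wrist',p[0],z)[:2] for p in c],np.float32)
        print(n,round(d['p'],2),np.round(np.array(d['rect'])*[512,384,512,384]),cv2.minAreaRect(P*1000))
E
```

```text
1.95 [0.517 0.004 0.248] [[-0.97, 0.245, -0.003], [0.245, 0.97, -0.001], [0.002, -0.001, -1.0]] 0.042568991106713465 0.06211574938650164
disc 0.85 [ 1. 47. 51. 74.] ((353.10516357421875, -244.13787841796875), (63.727989196777344, 82.88192749023438), 60.81047821044922)
disc 0.66 [304.   0.  59.  23.] ((359.3343200683594, 131.56646728515625), (68.05061340332031, 20.93362045288086), 76.05672454833984)
die_round 0.82 [230. 191.  87.  83.] ((625.3406372070312, 8.892303466796875), (124.79381561279297, 128.7373046875), 79.0115737915039)
die_square 0.73 [145. 197.  90.  76.] ((600.4494018554688, -111.61217498779297), (125.19828796386719, 124.22615051269531), 78.31429290771484)
bed 0.72 [128.  82. 192. 234.] ((481.0736999511719, -25.4339599609375), (249.9563446044922, 147.3494415283203), 79.22869873046875)
```

View pics/w0.png

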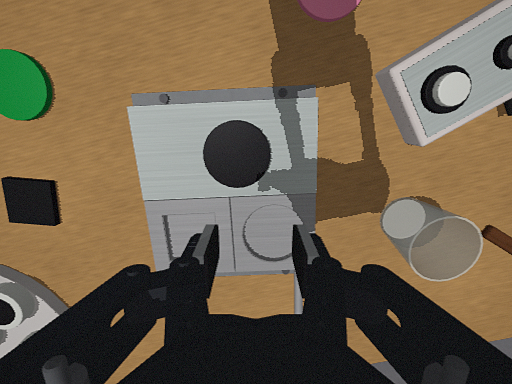

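The wrist view shows the disc at (237,154) and the round cavity at about (272,233), partly hidden by a finger. I'm checking whether a half turn is possible, because that would put the camera ahead of the disc during the push.

```bash
cat >> h.py <<'E'
def disc(im,c='wrist',z=.042,box=None):
    m=(im.max(2)<60).astype(np.uint8)
    if box is not None:
        k=np.zeros_like(m); l,t,r,b=box; k[t:b,l:r]=1; m*=k
    c0=max(cv2.findContours(cv2.morphologyEx(m,2,np.ones((3,3))),0,2)[0],key=cv2.contourArea)
    P=np.array([ray(c,p[0]+0.,z)[:2] for p in cv2.convexHull(c0)],np.float32)*1000
    return P,cv2.minEnclosingCircle(P)
E
python3 - <<'E'
from h import *
s=read_state(); print(np.round(s['q'],3), s['clock'])
im=cv2.imread('pics/w0.png')[:,:,::-1]
print(disc(im,box=(190,110,290,197))[1], ray('wrist',(272.5,233),.03))
for p in [(144,199),(316,192)]: print(p,ray('wrist',p,.03))
for p in [(133,107),(318,97)]: print(p,ray('wrist',p,.03))
E
```

```text
[-0.05  -0.134  1.419  0.     1.855 -1.381] 2.2
((494.66693115234375, -12.373372077941895), 44.84492492675781) [0.623052   0.00829686 0.03      ]
(144, 199) [ 0.52649326 -0.15971899  0.03      ]
(316, 192) [0.57503482 0.08284749 0.03      ]
(133, 107) [ 0.40359037 -0.12877259  0.03      ]
(318, 97) [0.44883351 0.10776602 0.03      ]
```

>>> move_arm(commands=[0,0,0,0,0,0.185,0.6,0,0,0,0,0,0.37,0.6,0,0,0,0,0,0.555,0.6,0,0,0,0,0,0.74,0.6,0,0,0,0,0,0.92,0.6])

```text
clock: 2.82
ee_pos: [0.5148, 0.0086, 0.2502]
eef_rot: [[-0.394, 0.919, 0.001], [0.919, 0.394, 0.0], [-0.001, 0.001, -1.0]]
wrist_force: [-0.1, 0.7, 0.2]
opening: 0.0512
grasp_force: 0.0
```

>>> move_arm(commands=[0,0,0,0,0,0.185,0.6,0,0,0,0,0,0.37,0.6,0,0,0,0,0,0.555,0.6,0,0,0,0,0,0.74,0.6,0,0,0,0,0,0.92,0.6])

```text
clock: 3.45
ee_pos: [0.5149, 0.0086, 0.2502]
eef_rot: [[0.492, 0.87, 0.001], [0.87, -0.492, 0.0], [0.001, 0.001, -1.0]]
wrist_force: [0.5, 0.2, -0.9]
opening: 0.0514
grasp_force: 0.0
```

>>> move_arm(commands=[0,0,0,0,0,0.185,0.6,0,0,0,0,0,0.37,0.6,0,0,0,0,0,0.555,0.6,0,0,0,0,0,0.74,0.6,0,0,0,0,0,0.895,0.6])

```text
clock: 4.08
ee_pos: [0.5148, 0.0086, 0.2502]
eef_rot: [[0.987, 0.161, 0.001], [0.161, -0.987, -0.0], [0.001, 0.0, -1.0]]
wrist_force: [0.4, 0.5, 0.6]
opening: 0.0514
grasp_force: 0.0
```

>>> move_arm(commands=[0,0,0,0,0,0,0.6,0,0,0,0,0,0,0.6])

```text
clock: 4.32
ee_pos: [0.5151, 0.0079, 0.2498]
eef_rot: [[0.986, 0.168, 0.001], [0.168, -0.986, -0.0], [0.001, 0.0, -1.0]]
wrist_force: [0.4, -0.2, -0.0]
opening: 0.0516
grasp_force: 0.0
```

```bash
python3 - <<'E'
from h import *
s=read_state(); print(s['clock'],np.round(s['ee_pos'],4),np.round(s['eef_rot'],3).tolist(),s['opening'],np.round(s['q'],2))
im=snap('wrist','w1')
print(camera_info('wrist')['t'])
E
```

```text
4.325 [0.5151 0.0079 0.2498] [[0.986, 0.168, 0.001], [0.168, -0.986, -0.0], [0.001, 0.0, -1.0]] 0.05157569951453228 [-0.05 -0.13  1.42  0.    1.85  1.35]
[-0.07890114  0.44617453  0.54106528]
```

View pics/w1.png

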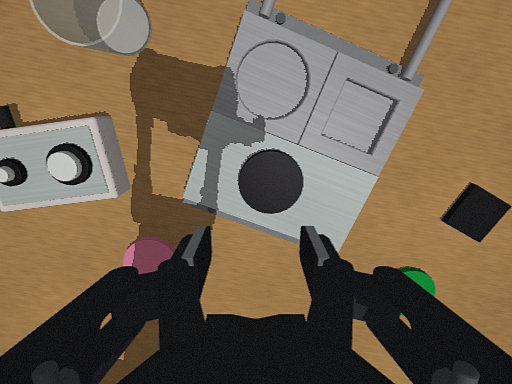

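The half turn gave a clear view. The disc is at (271,181) and the round cavity straight ahead at (272,79), with the fingers at row 235 or so.

```bash
cat >> h.py <<'E'
def rect(im,x0,y0,w,h,z,s=2.,c='wrist'):
    # metric top view: col=(x-x0)*s, row=(y-y0)*s  (mm)
    i=camera_info(c);R=np.array(i['R']);t=np.array(i['t'])
    K=np.array([[i['fx'],0,i['cx']],[0,i['fy'],i['cy']],[0,0,1]])
    H=K@np.column_stack([R[:,0],R[:,1],R[:,2]*z+t])@np.array([[.001/s,0,x0/1e3],[0,.001/s,y0/1e3],[0,0,1]])
    return cv2.warpPerspective(im,H,(int(w*s),int(h*s)),flags=cv2.INTER_LINEAR|cv2.WARP_INVERSE_MAP)
def circ(im,x0,y0,w,h,z,r,p2=15):
    g=cv2.GaussianBlur(cv2.cvtColor(rect(im,x0,y0,w,h,z),7),(5,5),0)
    k=cv2.HoughCircles(g,3,1,10,param1=60,param2=p2,minRadius=int(2*r)-6,maxRadius=int(2*r)+8)
    return None if k is None else k[0][:4]/2+[x0,y0,0]
def push(p):  # tool-axis shift in mm of world point from TCP
    return np.round(tool(p),1)
E
python3 - <<'E'
from h import *
im=cv2.imread('pics/w1.png')[:,:,::-1]
d=disc(im,box=(220,140,320,225))[1]; print(d,push([d[0][0]/1e3,d[0][1]/1e3,.042]))
c=circ(im,550,-70,150,150,.03,46.5); print(c)
print([push([k[0]/1e3,k[1]/1e3,.03]) for k in c])
print(circ(im,430,-80,150,150,.042,45))
E
```

```text
((496.72296142578125, -17.016908645629883), 45.14848327636719) [-22.4  21.3 207.7]
[[624.25         3.75        46.84999847]
 [618.25         3.25        50.20000076]
 [627.25         7.75        47.45000076]
 [626.75        -1.25        50.20000076]]
[array([106.7,  22.2, 219.8]), array([100.8,  21.7, 219.7]), array([110.4,  18.7, 219.8]), array([108.4,  27.5, 219.8])]
[[495.75       -16.25        45.04999924]
 [491.75       -20.75        48.70000076]
 [500.25       -19.75        48.70000076]
 [491.25       -12.75        48.70000076]]
```

>>> move_arm(commands=[-45,10,30,0,0,0,0.6,-84,20,70,0,0,0,0.6,-84,20,130,0,0,0,0.6,-84,20,180,0,0,0,0.6,-84,20,203,0,0,0,0.6])

```text
clock: 5.0
ee_pos: [0.4338, -0.026, 0.043]
eef_rot: [[0.986, 0.166, -0.004], [0.166, -0.986, 0.001], [-0.004, -0.001, -1.0]]
wrist_force: [0.4, 0.5, 0.8]
opening: 0.0513
grasp_force: 0.0
```

>>> move_arm(commands=[0,0,2,0,0,0,0.6,0,0,5,0,0,0,0.6,0,0,8,0,0,0,0.6,0,0,10,0,0,0,0.6,0,0,12,0,0,0,0.6])

```text
clock: 5.62
ee_pos: [0.436, -0.0263, 0.0347]
eef_rot: [[0.986, 0.164, 0.001], [0.164, -0.986, -0.0], [0.001, 0.0, -1.0]]
wrist_force: [-0.4, -0.8, -0.3]
opening: 0.051
grasp_force: 0.0
```

```bash
python3 - <<'E'
from h import *
s=read_state(); print(s['clock'],np.round(s['ee_pos'],4),np.round(s['wrist_force'],1))
a=snap('wrist','w2');b=snap('side','s2')
cv2.imwrite('pics/c2.png',np.hstack([a,cv2.resize(b[110:260,150:310],(410,384))])[:,:,::-1][:,:800])
E
```

```text
5.625 [ 0.436  -0.0263  0.0347] [-0.4 -0.8 -0.3]
```

View pics/c2.png

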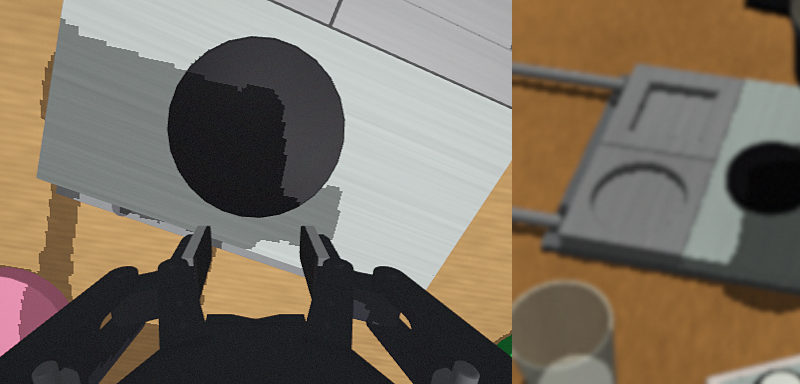

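Both fingers stand behind the disc, centred on it: the disc is at (256,127) and the tips at (205,228) and (303,228). No contact with the plate yet, so I'm feeling downward for it.

>>> move_arm(commands=[0,0,1,0,0,0,0.6,0,0,2,0,0,0,0.6,0,0,3,0,0,0,0.6,0,0,4,0,0,0,0.6,0,0,4,0,0,0,0.6])

```text
clock: 6.35
ee_pos: [0.4357, -0.0263, 0.0303]
eef_rot: [[0.986, 0.164, -0.0], [0.164, -0.986, 0.0], [-0.0, -0.0, -1.0]]
wrist_force: [0.9, 0.1, -0.3]
opening: 0.0511
grasp_force: 0.0
```

>>> move_arm(commands=[0,0,1,0,0,0,0.6,0,0,2,0,0,0,0.6,0,0,2,0,0,0,0.6])

```text
clock: 6.72
ee_pos: [0.4357, -0.0263, 0.0282]
eef_rot: [[0.986, 0.164, -0.0], [0.164, -0.986, 0.0], [-0.0, -0.0, -1.0]]
wrist_force: [-0.1, 0.1, 0.3]
opening: 0.0512
grasp_force: 0.0
```

>>> move_arm(commands=[0,0,1,0,0,0,0.6,0,0,2,0,0,0,0.6,0,0,2,0,0,0,0.6])

```text
clock: 7.1
ee_pos: [0.4359, -0.0263, 0.0268]
eef_rot: [[0.986, 0.164, 0.0], [0.164, -0.986, -0.0], [0.0, 0.0, -1.0]]
wrist_force: [-1.9, 0.3, 3.9]
opening: 0.0511
grasp_force: 1.7
```

>>> move_arm(commands=[0,0,1,0,0,0,0.6,0,0,2,0,0,0,0.6,0,0,2,0,0,0,0.6])

```text
clock: 7.48
ee_pos: [0.4359, -0.0263, 0.0267]
eef_rot: [[0.986, 0.164, 0.0], [0.164, -0.986, -0.0], [0.0, 0.0, -1.0]]
wrist_force: [-8.9, 1.4, 16.3]
opening: 0.0517
grasp_force: 7.7
```

>>> move_arm(commands=[3,0,-7,0,0,0,0.6,8,0,-7,0,0,0,0.6,14,0,-7,0,0,0,0.6,22,0,-7,0,0,0,0.6,31,0,-7,0,0,0,0.6])

```text
clock: 8.1
ee_pos: [0.4668, -0.0211, 0.031]
eef_rot: [[0.986, 0.164, -0.001], [0.164, -0.986, 0.0], [-0.001, -0.0, -1.0]]
wrist_force: [0.2, 0.1, -0.0]
opening: 0.0515
grasp_force: 0.3
```

>>> move_arm(commands=[10,0,0,0,0,0,0.6,20,0,0,0,0,0,0.6,30,0,0,0,0,0,0.6,38,0,0,0,0,0,0.6,40,0,0,0,0,0,0.6])

```text
clock: 8.72
ee_pos: [0.5063, -0.0145, 0.0314]
eef_rot: [[0.986, 0.164, -0.0], [0.164, -0.986, 0.0], [-0.0, -0.0, -1.0]]
wrist_force: [-0.0, -0.5, 0.1]
opening: 0.0514
grasp_force: 0.2
```

```bash
cat > m.py <<'E'
import sys
from h import *
s=read_state(); print(s['clock'],np.round(s['ee_pos'],4),np.round(s['wrist_force'],1),s['opening'])
im=snap('wrist',sys.argv[1])
# everything in tool axes (mm): warp world, centred near TCP
dm=[d for d in masks_of('disc','wrist') if im[d['region']].mean(0).max()<60]
for d in dm[:1]:
    c0=max(cv2.findContours(d['region'].astype(np.uint8),0,2)[0],key=cv2.contourArea)
    P=np.array([ray('wrist',p[0]+0.,float(sys.argv[2]))[:2] for p in cv2.convexHull(c0)],np.float32)*1000
    e=cv2.minEnclosingCircle(P); print('disc',e,push([e[0][0]/1e3,e[0][1]/1e3,.042]))
c=circ(im,545,-75,160,160,.03,46.5)
if c is not None: print(c,[push([k[0]/1e3,k[1]/1e3,.03]) for k in c[:2]])
E
python3 m.py w3 .042
```

```text
8.725 [ 0.5063 -0.0145  0.0314] [-0.  -0.5  0.1] 0.051368458197402864
disc ((553.1557006835938, -7.042811870574951), 44.53092575073242) [ 47.8   0.3 -10.6]
[[551.25        -7.75        48.        ]
 [621.25         2.25        44.04999924]
 [623.75         6.75        47.95000076]] [array([45.8,  0.7,  1.4]), array([116.5,   2.3,   1.4])]
```

View pics/w3.png

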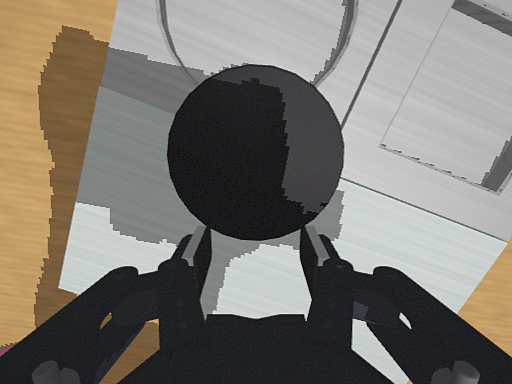

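The disc is seated in the two-finger cradle at (255,152). The cavity rim lies ahead, from column 158 to 357, so its centre is about column 257 and the lateral alignment is good.

>>> move_arm(commands=[6,0,0,0,0,0,0.6,15,0,0,0,0,0,0.6,25,0,0,0,0,0,0.6,34,0,0,0,0,0,0.6,37,0,0,0,0,0,0.6])

```text
clock: 9.45
ee_pos: [0.5429, -0.0085, 0.0313]
eef_rot: [[0.986, 0.164, -0.0], [0.164, -0.986, -0.0], [-0.0, 0.0, -1.0]]
wrist_force: [-0.2, 0.0, -0.1]
opening: 0.0514
grasp_force: 0.3
```

```bash
python3 m.py w4 .042
```

```text
9.45 [ 0.5429 -0.0085  0.0313] [-0.2  0.  -0.1] 0.05139417724635023
disc ((589.7669677734375, -0.9777347445487976), 44.71272277832031) [ 47.7   0.3 -10.7]
[[587.75        -1.75        48.54999924]
 [625.25         3.25        46.15000153]
 [588.25         3.25        44.        ]
 [619.75         1.25        47.45000076]] [array([45.6,  0.8,  1.3]), array([83.4,  2. ,  1.3])]
```

View pics/w4.png

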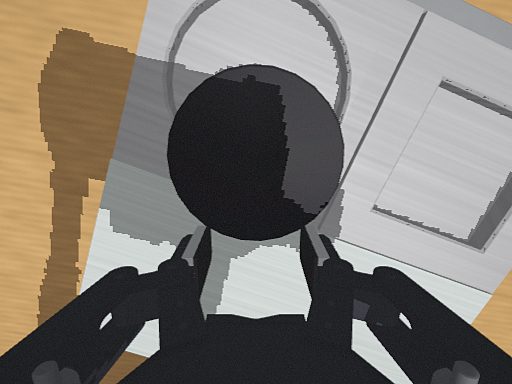

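The disc is at (256,152). The cavity rim spans columns 167 to 351, so its centre is about 1.5 mm toward +y. I'll steer that way on the last stretch.

>>> move_arm(commands=[5,0.5,0,0,0,0,0.6,11,1,0,0,0,0,0.6,18,1.5,0,0,0,0,0.6,23,1.5,0,0,0,0,0.6,26,1.5,0,0,0,0,0.6])

```text
clock: 10.18
ee_pos: [0.5685, -0.0058, 0.0314]
eef_rot: [[0.986, 0.164, -0.0], [0.164, -0.986, -0.0], [-0.0, 0.0, -1.0]]
wrist_force: [-0.9, -0.3, 0.6]
opening: 0.0513
grasp_force: 0.5
```

>>> move_arm(commands=[1.5,0,0,0,0,0,0.6,3,0,0,0,0,0,0.6,4.5,0,0,0,0,0,0.6,6,0,0,0,0,0,0.6,7.5,0,0,0,0,0,0.6])

```text
clock: 10.8
ee_pos: [0.5757, -0.0045, 0.0314]
eef_rot: [[0.986, 0.164, 0.0], [0.164, -0.986, 0.0], [0.0, -0.0, -1.0]]
wrist_force: [0.6, -0.4, -0.6]
opening: 0.0511
grasp_force: 0.0
```

```bash
python3 m.py w5 .042
```

```text
10.8 [ 0.5757 -0.0045  0.0314] [ 0.6 -0.4 -0.6] 0.05114877921870337
disc ((622.2171630859375, 3.5551226139068604), 43.67812728881836) [ 47.2  -0.4 -10.6]
[[619.75         3.25        46.90000153]
 [626.75         4.25        44.04999924]
 [618.75        -1.75        50.20000076]
 [621.75         8.25        50.20000076]] [array([44.7, -0.5,  1.4]), array([51.7, -0.3,  1.4])]
```

View pics/w5.png

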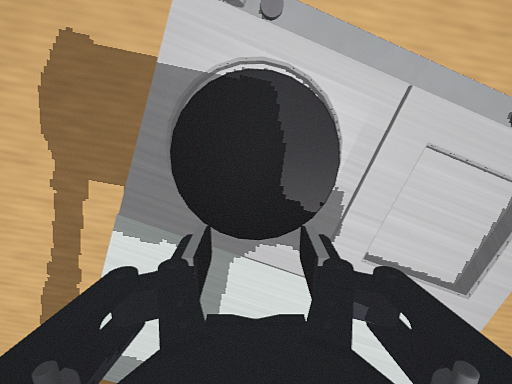

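The disc's leading edge has begun to dip into the cavity, with a thin gap visible at the far rim near (255,65). I'm pushing on slowly.

>>> move_arm(commands=[1,0,0,0,0,0,0.6,2,0,0,0,0,0,0.6,3,0,0,0,0,0,0.6,4,0,0,0,0,0,0.6,5,0,0,0,0,0,0.6])

```text
clock: 11.52
ee_pos: [0.5806, -0.0037, 0.0314]
eef_rot: [[0.986, 0.164, 0.0], [0.164, -0.986, 0.0], [0.0, 0.0, -1.0]]
wrist_force: [0.3, 0.1, 0.8]
opening: 0.0511
grasp_force: 0.0
```

```bash
python3 m.py w6 .030
```

```text
11.525 [ 0.5806 -0.0037  0.0314] [0.3 0.1 0.8] 0.051110017803647115
disc ((623.7781982421875, 3.429279088973999), 44.8047981262207) [ 43.7   0.  -10.6]
[[624.75         4.25        45.15000153]
 [620.75         0.75        48.54999924]
 [626.75        -1.75        50.20000076]
 [623.75         9.25        50.20000076]] [array([44.8, -0.6,  1.4]), array([40.3,  2.2,  1.4])]
```

View pics/w6.png

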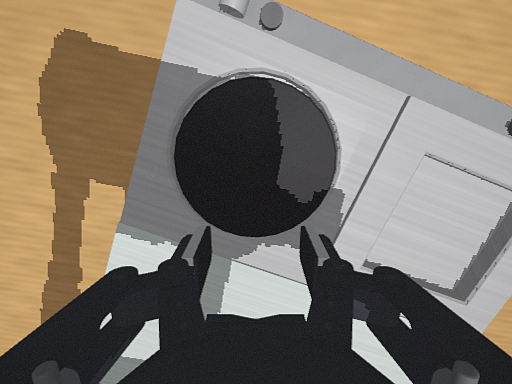

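The disc has dropped in: it is concentric with the rim and its radius matches at z = 30 mm. I'll shut the fingers and press gently on its middle to confirm it is flush.

>>> move_arm(commands=[0,0,-15,0,0,0,0.5,10,0,-22,0,0,0,0,25,0,-22,0,0,0,0,43,0,-20,0,0,0,0,43,0,-12,0,0,0,0])

```text
clock: 12.25
ee_pos: [0.6247, 0.0035, 0.0444]
eef_rot: [[0.986, 0.164, 0.003], [0.164, -0.986, -0.0], [0.003, 0.001, -1.0]]
wrist_force: [-0.3, -0.2, 0.5]
opening: -0.0001
grasp_force: 0.0
```

>>> move_arm(commands=[0,0,3,0,0,0,0,0,0,6,0,0,0,0,0,0,9,0,0,0,0,0,0,11,0,0,0,0,0,0,12,0,0,0,0])

```text
clock: 12.88
ee_pos: [0.6229, 0.0033, 0.0314]
eef_rot: [[0.986, 0.164, 0.0], [0.164, -0.986, -0.0], [0.0, 0.0, -1.0]]
wrist_force: [-0.5, 0.4, 0.7]
opening: -0.0001
grasp_force: 0.0
```

>>> move_arm(commands=[0,0,1,0,0,0,0,0,0,2,0,0,0,0,0,0,2,0,0,0,0])

```text
clock: 13.25
ee_pos: [0.6231, 0.0033, 0.0301]
eef_rot: [[0.986, 0.164, 0.001], [0.164, -0.986, -0.0], [0.0, 0.0, -1.0]]
wrist_force: [-1.5, 0.1, 4.5]
opening: -0.0002
grasp_force: 2.1
```

Contact came at z = 0.0301, so the disc is flush. Next, the console.

>>> move_arm(commands=[0,0,-50,0,0,0,0,0,0,-110,0,0,0,0,-25,-50,-140,0,0,0,0,-50,-100,-160,0,0,0,0,-78,-155,-170,0,0,0,0])

```text
clock: 13.88
ee_pos: [0.5202, 0.1445, 0.201]
eef_rot: [[0.987, 0.163, 0.003], [0.163, -0.987, 0.001], [0.003, -0.0, -1.0]]
wrist_force: [0.1, 1.1, 0.3]
opening: -0.0001
grasp_force: 0.0
```

>>> move_arm(commands=[-25,-50,0,0,0,0,0,-48,-95,0,0,0,0,0,-65,-130,0,0,0,0,0,-70,-140,0,0,0,0,0,-70,-140,0,0,0,0,0])

```text
clock: 14.5
ee_pos: [0.4286, 0.2701, 0.1993]
eef_rot: [[0.986, 0.165, 0.0], [0.165, -0.986, -0.0], [0.0, 0.0, -1.0]]
wrist_force: [0.4, -1.0, -0.4]
opening: -0.0001
grasp_force: 0.0
```

```bash
python3 - <<'E'
from h import *
s=read_state(); print(s['clock'],np.round(s['ee_pos'],4),np.round(s['wrist_force'],1))
im=snap('wrist','w7')
for n in ['key_small_top','key_large_top','console','disc']:
    for d in masks_of(n,'wrist')[:2]:
        m=d['region']; r=np.array(d['rect'])*[512,384,512,384]; p=ray('wrist',r[:2]+r[2:]/2,.06)
        print(n,round(d['p'],2),np.round(r),np.round(p,3),push(p))
E
```

```text
14.5 [0.4286 0.2701 0.1993] [ 0.4 -1.  -0.4]
key_small_top 0.61 [198. 134.  20.  22.] [0.457 0.324 0.06 ] [ 36.3 -49.7 139.2]
key_large_top 0.81 [268. 120.  34.  33.] [0.48  0.245 0.06 ] [ 45.7  31.7 139.2]
console 0.68 [166.  65. 163. 130.] [0.48  0.285 0.06 ] [ 52.7  -7.7 139.2]
disc 0.92 [490.   2.  22.  79.] [0.6  0.06 0.06] [134.7 234.2 139.3]
disc 0.74 [297. 224.  66.  50.] [0.358 0.166 0.06 ] [-86.8  89.8 139.3]
```

View pics/w7.png

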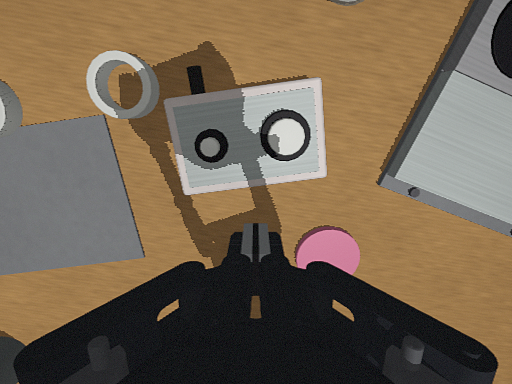

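The small key is at (210,146) and the large one at (286,135). I'm going to the small key first.

>>> move_arm(commands=[18,-24,15,0,0,0,0,36,-48,50,0,0,0,0,36,-48,90,0,0,0,0,36,-48,115,0,0,0,0,36,-48,122,0,0,0,0])

```text
clock: 15.38
ee_pos: [0.4557, 0.322, 0.075]
eef_rot: [[0.987, 0.163, -0.003], [0.163, -0.987, -0.002], [-0.004, 0.002, -1.0]]
wrist_force: [0.2, 0.6, -0.6]
opening: -0.0
grasp_force: 0.0
```

```bash
python3 - <<'E'
from h import *
s=read_state(); print(s['clock'],np.round(s['ee_pos'],4),np.round(s['wrist_force'],1))
im=snap('wrist','w8')
for n in ['key_small_top','key_large_top']:
    for d in masks_of(n,'wrist')[:2]:
        r=np.array(d['rect'])*[512,384,512,384]; p=ray('wrist',r[:2]+r[2:]/2,.062)
        print(n,round(d['p'],2),np.round(r),push(p))
E
```

```text
15.375 [0.4557 0.322  0.075 ] [ 0.2  0.6 -0.6]
key_small_top 0.7 [236. 211.  33.  22.] [ 3.5 -1.8 15.1]
key_large_top 0.85 [346. 183.  69.  63.] [ 7.7 80.6 16.2]
```

View pics/w8.png

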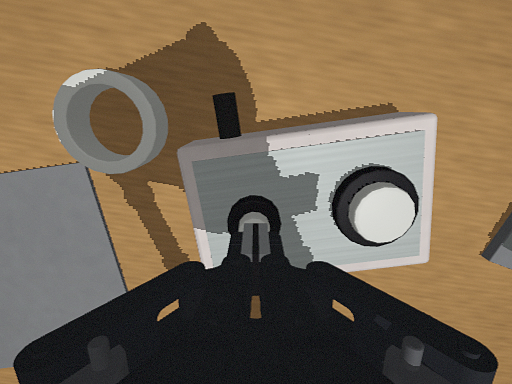

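The fingertips stand over the small key, whose cap is at about (252,228). I'll shift 1.5 mm and press in small steps.

>>> move_arm(commands=[0,-1.5,3,0,0,0,0,0,-1.5,6,0,0,0,0,0,-1.5,9,0,0,0,0,0,-1.5,12,0,0,0,0,0,-1.5,12,0,0,0,0])

```text
clock: 16.15
ee_pos: [0.4561, 0.3249, 0.0656]
eef_rot: [[0.986, 0.164, 0.001], [0.164, -0.986, 0.0], [0.001, -0.0, -1.0]]
wrist_force: [0.3, -0.2, 2.9]
opening: 0.0003
grasp_force: 1.3
```

>>> move_arm(commands=[0,0,2,0,0,0,0,0,0,3,0,0,0,0,0,0,3,0,0,0,0])

```text
clock: 16.52
ee_pos: [0.4561, 0.3249, 0.0627]
eef_rot: [[0.986, 0.164, 0.001], [0.164, -0.986, 0.0], [0.001, -0.0, -1.0]]
wrist_force: [-0.2, 0.7, 4.6]
opening: 0.0002
grasp_force: 2.1
```

>>> move_arm(commands=[0,0,1.5,0,0,0,0,0,0,3,0,0,0,0,0,0,3,0,0,0,0])

```text
clock: 16.9
ee_pos: [0.4562, 0.325, 0.0623]
eef_rot: [[0.986, 0.164, 0.001], [0.164, -0.986, 0.001], [0.002, -0.001, -1.0]]
wrist_force: [-5.4, -3.2, 15.5]
opening: 0.0
grasp_force: 8.1
```

>>> move_arm(commands=[0,0,1,0,0,0,0,0,0,1.5,0,0,0,0,0,0,1.5,0,0,0,0])

```text
clock: 17.27
ee_pos: [0.4563, 0.325, 0.0622]
eef_rot: [[0.986, 0.164, 0.002], [0.164, -0.986, 0.001], [0.002, -0.001, -1.0]]
wrist_force: [-8.7, -4.7, 22.6]
opening: 0.0002
grasp_force: 11.1
```

>>> move_arm(commands=[0,0,-4.8,0,0,0,0,0,0,-4.8,0,0,0,0])

```text
clock: 17.52
ee_pos: [0.4562, 0.3249, 0.0632]
eef_rot: [[0.986, 0.164, 0.001], [0.164, -0.986, 0.001], [0.001, -0.0, -1.0]]
wrist_force: [-0.7, 0.6, 3.9]
opening: 0.0003
grasp_force: 2.0
```

>>> move_arm(commands=[0,0,-4,0,0,0,0,0,0,-4,0,0,0,0])

```text
clock: 17.77
ee_pos: [0.4561, 0.3248, 0.0666]
eef_rot: [[0.986, 0.164, 0.0], [0.164, -0.986, 0.0], [0.0, -0.0, -1.0]]
wrist_force: [0.5, 0.1, 2.6]
opening: -0.0005
grasp_force: 1.1
```

>>> move_arm(commands=[0,0,-1.2,0,0,0,0,0,0,-1.2,0,0,0,0])

```text
clock: 18.02
ee_pos: [0.4559, 0.3247, 0.0675]
eef_rot: [[0.986, 0.164, -0.0], [0.164, -0.986, -0.0], [-0.001, 0.0, -1.0]]
wrist_force: [0.4, 0.2, 3.1]
opening: -0.0004
grasp_force: 0.8
```

>>> move_arm(commands=[0,0,-10,0,0,0,0,0,0,-30,0,0,0,0,0,0,-30,0,0,0,0])

```text
clock: 18.4
ee_pos: [0.4571, 0.3255, 0.101]
eef_rot: [[0.986, 0.164, 0.004], [0.164, -0.986, 0.002], [0.004, -0.002, -1.0]]
wrist_force: [0.6, -0.2, -0.4]
opening: -0.0003
grasp_force: 0.0
```

```bash
python3 - <<'E'
from h import *
s=read_state(); print(s['clock'],np.round(s['ee_pos'],4),np.round(s['wrist_force'],1))
im=snap('wrist','w9')
for n in ['key_small_top','key_large_top']:
    for d in masks_of(n,'wrist')[:2]:
        r=np.array(d['rect'])*[512,384,512,384]; p=ray('wrist',r[:2]+r[2:]/2,.067)
        print(n,round(d['p'],2),np.round(r),push(p))
E
```

```text
18.4 [0.4571 0.3255 0.101 ] [ 0.6 -0.2 -0.4]
key_small_top 0.95 [245. 203.  24.  24.] [ 1.1  1.6 31.6]
key_large_top 0.82 [341. 175.  52.  55.] [10.6 77.9 30.9]
```

The small key travelled its full 6 mm, from about 0.068 to 0.0623, and was released. The large key is next.

>>> move_arm(commands=[5,40,0,0,0,0,0,10,78,0,0,0,0,0,10,78,0,0,0,0,0,10,78,15,0,0,0,0,10,78,25,0,0,0,0])

```text
clock: 19.18
ee_pos: [0.4777, 0.25, 0.0709]
eef_rot: [[0.986, 0.165, -0.002], [0.165, -0.986, -0.001], [-0.002, 0.0, -1.0]]
wrist_force: [-0.0, 0.2, -0.2]
opening: 0.0004
grasp_force: 0.0
```

>>> move_arm(commands=[0,0,3,0,0,0,0,0,0,6,0,0,0,0,0,0,9,0,0,0,0,0,0,9,0,0,0,0])

```text
clock: 19.68
ee_pos: [0.4786, 0.2499, 0.0643]
eef_rot: [[0.986, 0.164, 0.0], [0.164, -0.986, 0.001], [0.0, -0.001, -1.0]]
wrist_force: [-2.7, 1.2, 4.4]
opening: 0.0002
grasp_force: 1.7
```

>>> move_arm(commands=[0,0,2,0,0,0,0,0,0,4,0,0,0,0,0,0,4,0,0,0,0])

```text
clock: 20.05
ee_pos: [0.479, 0.2499, 0.0624]
eef_rot: [[0.986, 0.164, 0.002], [0.164, -0.986, 0.001], [0.002, -0.001, -1.0]]
wrist_force: [-6.8, -1.3, 13.3]
opening: 0.0003
grasp_force: 6.7
```

>>> move_arm(commands=[0,0,1.5,0,0,0,0,0,0,2.5,0,0,0,0,0,0,2.5,0,0,0,0])

```text
clock: 20.42
ee_pos: [0.479, 0.25, 0.0622]
eef_rot: [[0.986, 0.164, 0.003], [0.164, -0.986, 0.002], [0.003, -0.001, -1.0]]
wrist_force: [-11.9, -2.7, 24.3]
opening: -0.0003
grasp_force: 12.0
```

Bottomed at the same height, 0.0622. I'm releasing the key and retreating upward.

>>> move_arm(commands=[0,0,-8,0,0,0,0,0,0,-20,0,0,0,0,0,0,-60,0,0,0,0,0,0,-110,0,0,0,0,0,0,-130,0,0,0,0])

```text
clock: 21.05
ee_pos: [0.4798, 0.2496, 0.1908]
eef_rot: [[0.987, 0.164, 0.004], [0.164, -0.987, 0.001], [0.005, -0.001, -1.0]]
wrist_force: [0.3, 0.3, -0.5]
opening: 0.0003
grasp_force: 0.0
```

>>> move_arm(commands=[0,0,0,0,0,0,0,0,0,0,0,0,0,0])

```text
clock: 21.3
ee_pos: [0.478, 0.2491, 0.1849]
eef_rot: [[0.986, 0.164, -0.003], [0.164, -0.986, -0.002], [-0.003, 0.001, -1.0]]
wrist_force: [0.2, 0.7, 0.3]
opening: -0.0001
grasp_force: 0.0
```

```bash
python3 - <<'E'
from h import *
s=read_state(); print(s['clock'],np.round(s['ee_pos'],4),np.round(s['wrist_force'],1))
b=snap('side','s9'); a=snap('wrist','w10')
cv2.imwrite('pics/f.png',cv2.resize(b[110:340,150:350],(522,600),interpolation=2)[:,:,::-1])
E
```

```text
21.3 [0.478  0.2491 0.1849] [0.2 0.7 0.3]
```

View pics/f.png

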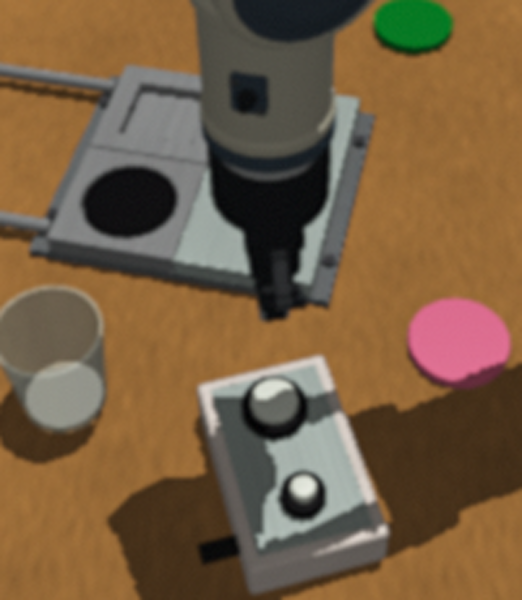

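The side view shows the disc flush in the round cavity at (130,200), both keys up at (275,402) and (303,492), and the gripper clear of everything.

```bash
python3 -c "
from rig import *
print(hand_in())"
```

```text
the job is handed in; nothing more can be done
None
```

The disc was slid into the round die and lies flush. The small key and then the large key were each pressed fully down and released, and the job was handed in at about 21 s; no verdict came back.

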